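# Tip the sorting board and bin the clamp plate

### The job

Lift the sorting board by its black grip so that both steel rollers roll off by themselves into the catch tray below the board's far edge, while the flat clamp plate stays on the board; do not touch the rollers with the gripper. Then lower the board fully, pick the clamp plate off it and put it in the undivided square box (not the one with compartments), and let go.

Things in the scene. Friction and masses are not known exactly. Their poses are not given: they have to be found in the camera images.
- board (a joint): tilt of the sorting board, rad: 0 = level on its pads, grows as the grip end is lifted, stop at 0.36. Hinged along its far edge; weighs 0.45 kg and falls back slowly to level when let go. From 0.2 rad up the rollers roll off within 2 s; the plate does not slip even at the stop. Lifting swings the grip about the hinge line, 76 mm up and 14 mm towards the hinge at the stop
- grip (a point): centre of the board's black grip, a barrel 18 mm in diameter, 26 mm long along this frame's y (parallel to the hinge), 47 mm above the table when level, 35 mm out from the board. Pinch it from above across its length (fingers close along y); it turns between the fingers as it is lifted. x: along the board to the hinge, whose line lies 215 mm along x and 2 mm below; z: out of the board's face
- sorter: fixed grey stand with board and catch tray; origin on the table under the board, x from grip to tray, z up. The board covers x -85 to 95 mm, y -126 to 126 mm: a dark steel sheet, upper face 45 mm above the table when level, rims 12 mm high and 6 mm thick at the sides and grip end, open at the hinged end
- catch (a point): centre of the catch tray's floor, 6 mm above the table, past the board's hinged edge. The tray is inside 86 mm (x) by 250 mm (y), its outer walls 65 mm high
- roller_a: steel roller (guide bearing), 26 mm in diameter, 32 mm long, 90 g, lying on the board; origin at its centre, axis of revolution along its y, nearly parallel to the hinge
- roller_b: second roller, the same as roller_a
- clamp_plate: flat aluminium clamp plate with two dark screw holes, 46 mm (its x) by 30 mm (its y) by 10 mm thick, 60 g, lying flat on the board; origin at the centre of its underside. A larger spare plate, 75 by 45 mm, lies on the table and is not the one
- bin: the undivided open square box of bright sheet metal, fixed, outside 130 by 130 mm, 28 mm high, walls 4 mm, floor 4 mm; origin at the centre of its underside, sides along its x and y. A box of the same size with a cross of dividers stands on the other side of the sorter: not that one
Mind the look-alikes: they are no part of the job. What is shaped like the clamp_plate but blue or brown is not meant. What is shaped like the roller_b but turquoise is not meant.

How it is judged (in metres and radians):
On the way:
1. both rollers lie in the catch tray while the clamp plate is still on the board (x of roller_a in the frame of catch between -0.05 and 0.05 m and height (world z) of each of roller_a, roller_b below 0.035 m and x of roller_b in the frame of catch between -0.05 and 0.05 m and x of clamp_plate in the frame of grip between 0.03 and 0.215 m and z of clamp_plate in the frame of grip between -0.01 and 0.006 m), for 0.2 s.
At the end, for the whole second after the job is handed in: Both rollers lie in the catch tray (centres within its walls and less than 35 mm above the table), the clamp plate lies at rest inside the undivided box (its origin within the walls and less than 22 mm above the table), and the board is down (within 0.04 rad of level) (x of roller_a in the frame of catch between -0.05 and 0.05 m and height (world z) of each of roller_a, roller_b below 0.035 m and y of roller_a in the frame of catch between -0.13 and 0.13 m and x of roller_b in the frame of catch between -0.05 and 0.05 m and y of roller_b in the frame of catch between -0.13 and 0.13 m and x of clamp_plate in the frame of bin between -0.061 and 0.061 m and y of clamp_plate in the frame of bin between -0.061 and 0.061 m and height (world z) of clamp_plate below 0.022 m and linear speed of clamp_plate below 0.03 m/s and value of joint board below 0.04 rad); the robot touches nothing.
It fails at once if the gripper's fingers touch a roller (contact force between the fingers and roller_a above 0.5 N or contact force between the fingers and roller_b above 0.5 N).
It also fails if it takes over 53 s, if anything falls off the work surface, if the arm or the gripper's body presses on something with over 40 N, if the wrist force passes 120 N, or if a joint passes its speed limit or range.

### The arm

A 7-joint arm with a two-finger parallel gripper is mounted at the origin on the work surface. World frame = base frame: x ahead of the robot, y to its left, z up, the work surface at z = 0. Lengths are in m, angles in degrees, forces in N, time in s.
With the tool pointing down it reaches from about 0.425 to 0.875 m from the base axis. Payload 4.7 kg.
Tool frame: the origin (TCP) lies on the mounting face of the last link; the fingertips stand 182 mm ahead of it and the grasp point (between the pads) lies 164 mm ahead of it; z points along the fingers, x is the direction in which the jaws open and shut, and the axes are right-handed (so a half turn about z gives the same grasp; the last joint's range is limited). The gripper opens to 87 mm and grips with 3 to 60 N. Pads are 19 mm wide; open, the fingers measure 117 mm over their backs; the gripper's body (75 mm by 190 mm) begins 51 mm behind the grasp point.
Start: joints at [65.38, 18.392, -4.016, 83.108, 1.295, 78.541, -3.26], TCP at [0.279, -0.587, 0.405] pointing down, gripper open.
Joint ranges: [-163.93, 163.93], [-17.29, 119.83], [-79.2, 71.16], [3.27, 140.29], [-89.18, 269.18], [5.43, 117.66], [-154.24, 154.24]. Speed limits (degrees/s): [147.25, 147.25, 180, 180, 180, 180, 180].

### API

Orientations are given as [roll, pitch, yaw] about the fixed x, y, z axes, in that order (R = Rz(yaw) Ry(pitch) Rx(roll)).
In Python, from cell import status, cams, env, outline_of, landmark_of gives the robot as it stands. The module is installed in compiled form; this text tells all that it offers.
- The arm moves only by the tool jog_arm, never from a script. Its argument "rows" is a list of rows, each a list of 7 numbers: the closure, from 0 (fully open) to 1 (shut), then the shift along the tool's x, y, z in m, then the turn, a rotation vector about the tool's x, y, z in degrees. A call has 1 to 12 rows; each row shifts and turns the commanded pose from where the row before left it, along the tool's axes as they then stand; what a row does not reach is not made up. A row lasts 1/12 s, in which the tool goes at most 41.7 mm and 7.16 degrees, less where a joint would pass 70% of its speed; a pose out of reach is approached as far as the arm can. A call with a gripper value outside its range is refused whole. The fingers move at their own pace and stop on an object; "grip_force" is the grip in N (left out, the last holds). Time passes only in rows, so rows that do not move let the fingers close. It gives the time, the measured TCP pose, the force and the opening at its end, in the units of the state.
- status.get_obs(): the state, without advancing time (a new reading comes with each control period).
- cams.read_camera(name): name is "scene" or "side" or "wrist"; returns (picture, depth): 384x512x3 uint8, red, green, blue; 384x512 float32, m along the optical axis (not along the pixel's ray), 0 where there is no reading.
- cams.camera_params(name): a dict with "vfov" (degrees; the focal length in pixels is half the picture's height over the tangent of half this angle, whatever the lens; pixels are square), "cx", "cy" (the principal point, pixels), "k1" (the pictures are not rectified: a ray, as slopes to the right and down, at radius r is drawn at 1 + k1 r^2 times it, then the intrinsics apply), "eye" and "attitude" of the camera in the world. Camera axes: x right, y up, looking along -z (the intrinsics and any distortion apply to the point x, -y, -z); pixel columns grow to the right and rows downward; lengths in m; the calibration is good to about 2 mm. A picture is of the moment at which its call begins: read the wrist's pose just before it. camera_params takes no time and is no camera call; for the wrist camera it gives the pose at the moment of the call.
- env.sign_off(): hands the job in, once; it reports no verdict.
Trained networks look in the newest picture that a camera, given by its name, has taken for a name from the list of things; names that differ only in an ending like _2 or _b are one class to them, and where a whole thing is asked for, a point or a joint stands for the part that bears it (a point fixed in the world has none). Each returns a list of dicts, best first, with "conf" (0 to 1); they miss things now and then, are a little off and sometimes report something else, mostly with a low value. They report only what shows in the picture. A call takes as long as a camera call. They do not tell look-alikes from the thing itself.
- outline_of(camera, name): "pixels" (384x512 bool, what is visible of it) and "box" ([left, top, right, bottom] in pixels, round what is visible of it).
- landmark_of(camera, name): "position" ([row, column] in pixels: a listed point, or the origin of a listed thing).
The state is a dict: "time_s": time; "qpos": joint angles; "joint_velocities": joint speeds; "effort": joint torques, N m; "tool_pos": TCP position; "tool_rot": TCP orientation; "force": force on the tool from outside, world axes, zero at the start; "wrist_torque": the same for the moment, N m; "grip_width": finger opening in m.
Only numpy, scipy, OpenCV 4.12 (cv2) and the standard library are available. Lean on these libraries where they do the work, as an engineer would, in place of code of your own. Each camera call takes 0.05 s, during which the arm holds its last target. There are 200 camera calls.

## Working session

There is one attempt and no reset: what is moved stays moved. The work goes in short steps, Python scripts to look and compute and a tool call to move; the robot and the scene stay as the last step left them, time stands still between calls to the robot, and variables do not carry over. Pictures are saved under pics/ and viewed, about 8 in all and at most 12, crops included, and the job is handed in when it is done.

Besides the shell and the picture viewer there is one more tool, called after "Call:" as name(argument=value, ...), one argument or row to a line, values as JSON. jog_arm: Moves the arm, as the interface text tells. Its arguments: {"type":"object","properties":{"rows":{"type":"array"},"grip_force":{"type":"number"}},"required":["rows"]}

```bash
mkdir -p pics; cat > h.py <<'E'
import numpy as np, cv2
from scipy.spatial.transform import Rotation as R
from cell import status, cams, env, outline_of, landmark_of
def K(p,sh=(384,512)):
    f=sh[0]/2/np.tan(np.radians(p["vfov"])/2); return f
def rot(p):
    a=np.array(p["attitude"],float)
    return a if a.shape==(3,3) else R.from_euler('xyz',a,degrees=True).as_matrix()
def rays(p,uv):
    f=K(p); uv=np.asarray(uv,float).reshape(-1,1,2)
    M=np.array([[f,0,p["cx"]],[0,f,p["cy"]],[0,0,1]])
    n=cv2.undistortPoints(uv,M,np.array([p["k1"],0,0,0.]))[:,0]
    return np.c_[n[:,0],-n[:,1],-np.ones(len(n))]
def pts(p,uv,d): # uv (col,row), depth
    return (rays(p,uv)*np.asarray(d)[:,None])@rot(p).T+np.array(p["eye"])
def onplane(p,uv,z):
    r=rays(p,uv)@rot(p).T; e=np.array(p["eye"]); return e+r*((z-e[2])/r[:,2])[:,None]
E
python3 - <<'E'
from h import *
o=status.get_obs(); print(o["time_s"],o["tool_pos"],o["tool_rot"],o["grip_width"])
ims=[]
for c in ["scene","side","wrist"]:
    p=cams.camera_params(c); im,d=cams.read_camera(c); print(c,p)
    np.savez(f"pics/{c}0.npz",im=im,d=d); ims.append(im)
    for n in ["grip","roller_a","clamp_plate","bin","catch","sorter"]:
        try: L=landmark_of(c,n)
        except Exception as e: print(n,e); continue
        for l in L[:4]:
            r,q=l["position"]; dd=d[int(np.clip(r,0,383)),int(np.clip(q,0,511))]
            print(c,n,round(l["conf"],2),[round(r),round(q)],pts(p,[[q,r]],[dd])[0].round(3))
cv2.imwrite("pics/a.png",cv2.resize(ims[0],(800,600))[:,:,::-1])
cv2.imwrite("pics/b.png",cv2.resize(np.hstack(ims[1:]),(800,300))[:,:,::-1])
E
```

```text
0.0 [ 0.27896007 -0.58686482  0.40366806] [ 1.79993368e+02  1.08256756e-01 -6.45702134e+01] 0.08693003077588987
scene {'vfov': 43.12718004017311, 'cx': 253.27440437222813, 'cy': 193.87290983230483, 'k1': 0.04390235556355397, 'eye': array([1.04036657, 0.71344471, 0.80916554]), 'attitude': array([ 48.11718667,  -0.65959719, 148.53017876])}
scene grip 0.58 [179, 278] [ 0.509 -0.022  0.048]
scene roller_a 0.74 [187, 242] [ 0.61  -0.025  0.064]
scene roller_a 0.65 [166, 285] [ 0.446 -0.081  0.022]
scene roller_a 0.48 [170, 226] [ 0.613 -0.095  0.067]
scene clamp_plate 0.67 [253, 305] [0.57  0.178 0.009]
scene clamp_plate 0.62 [262, 261] [0.665 0.15  0.008]
scene clamp_plate 0.53 [208, 249] [0.627 0.034 0.054]
scene bin 0.92 [132, 226] [ 0.491 -0.316  0.005]
scene catch 0.72 [226, 180] [ 0.768 -0.037  0.007]
scene sorter 0.58 [206, 233] [0.649 0.001 0.045]
side {'vfov': 51.72461823300268, 'cx': 255.51968983651713, 'cy': 195.96576808557765, 'k1': -0.10983875213041938, 'eye': array([0.22310054, 0.50802888, 0.74633497]), 'attitude': array([  43.95799375,    0.16639026, -142.8463451 ])}
side grip 0.66 [216, 304] [ 0.499 -0.04   0.054]
side roller_a 0.5 [194, 268] [ 0.597 -0.034  0.071]
side roller_a 0.5 [224, 340] [ 0.431 -0.095  0.021]
side roller_a 0.46 [179, 282] [ 0.603 -0.097  0.071]
side clamp_plate 0.72 [214, 245] [0.611 0.04  0.056]
side clamp_plate 0.65 [249, 197] [0.662 0.158 0.008]
side clamp_plate 0.65 [273, 221] [0.572 0.176 0.012]
side bin 0.49 [182, 278] [ 0.608 -0.091  0.061]
side catch 0.79 [183, 218] [ 0.765 -0.035  0.007]
side sorter 0.62 [208, 260] [ 0.601 -0.007  0.044]
wrist {'vfov': 68.44492262877318, 'cx': 255.14671197432295, 'cy': 196.35763315659733, 'k1': -0.0329269606439309, 'eye': array([ 0.33901028, -0.55723902,  0.38511075]), 'attitude': array([-1.45095076e+01,  1.29634639e-02, -6.45058569e+01])}
```

View pics/a.png

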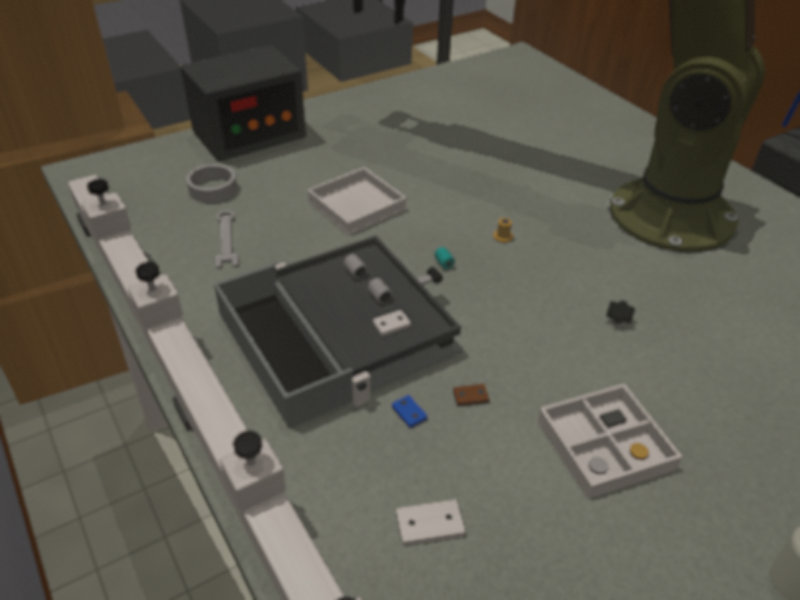

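View pics/b.png

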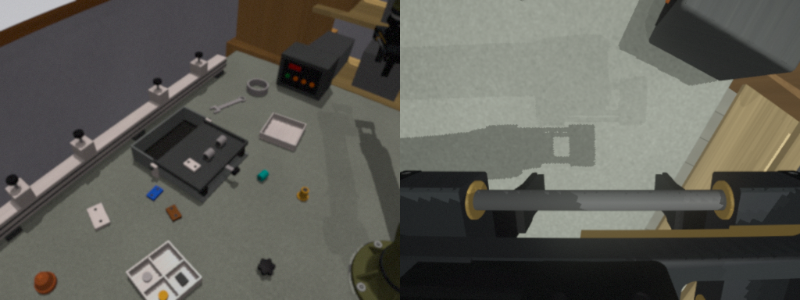

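The scene view shows these:
- **Clamp plate:** on the board at about (391,321) in the 800 px picture, pale with two holes. The blue (409,411), brown (470,394) and larger spare (430,520) plates are lookalikes.
- **Rollers:** (355,265) and (379,291). The turquoise one at (445,258) is a decoy.
- **Grip:** (433,275).
- **Undivided box:** (357,198). The divided one is at (610,440).

Next I'll build a top-down map from depth.

```bash
python3 - <<'E'
from h import *
P=[];C=[]
for c in ["scene","side"]:
    D=np.load(f"pics/{c}0.npz"); p=cams.camera_params(c); im,d=D["im"],D["d"]
    v,u=np.nonzero(d>0); q=pts(p,np.c_[u,v],d[v,u]); P.append(q); C.append(im[v,u])
    np.savez(f"pics/{c}_pc.npz",q=q,c=im[v,u])
    cols=cv2.boxPoints
    # table check
    m=(abs(q[:,0]-.45)<.05)&(abs(q[:,1]-.05)<.03); print(c,"table z",np.median(q[m,2]).round(4))
    # tall catch walls / sorter: points z>.03 in region
    m=(q[:,2]>.030)&(q[:,2]<.09)&(q[:,0]>.46)&(q[:,0]<.88)&(q[:,1]>-.22)&(q[:,1]<.17)
    print(c,"sorter rect",cv2.minAreaRect(q[m,:2].astype(np.float32)))
    col=im[v,u].astype(int)
    # bright bin
    m=(q[:,2]>.015)&(q[:,2]<.05)&(abs(q[:,0]-.49)<.12)&(abs(q[:,1]+.316)<.1)
    print(c,"bin rect",m.sum(),cv2.minAreaRect(q[m,:2].astype(np.float32)))
    m=(col.min(1)>120)&(q[:,2]>.045)&(q[:,2]<.065)&(abs(q[:,0]-.62)<.04)&(abs(q[:,1]-.035)<.04)
    print(c,"plate",m.sum(),np.median(q[m],0).round(3),cv2.minAreaRect(q[m,:2].astype(np.float32)))
    m=(q[:,2]>.064)&(abs(q[:,0]-.61)<.045)&(abs(q[:,1]+.06)<.07)
    print(c,"rollers top",m.sum(),q[m].min(0).round(3),q[m].max(0).round(3))
W=np.zeros((2,600,400,3),np.uint8)
for k in range(2):
    q,c=P[k],C[k]; o=np.argsort(q[:,2]); q,c=q[o],c[o]
    r=((.9-q[:,0])*1000).astype(int); s=((.2-q[:,1])*1000).astype(int)  # x up, y left
    for a in (-1,0,1):
        for b in (-1,0,1):
            rr,ss=r+a,s+b; m=(rr>=0)&(rr<600)&(ss>=0)&(ss<400)&(q[:,2]<.12); W[k,rr[m],ss[m]]=c[m]
cv2.imwrite("pics/c.png",np.clip(1.6*np.hstack(W).astype(float),0,255).astype(np.uint8)[:,:,::-1])
E
```

```text
scene table z -0.0
scene sorter rect ((0.6892948150634766, -0.038576722145080566), (0.3863327205181122, 0.2945941686630249), 6.286497116088867)
scene bin rect 555 ((0.482130229473114, -0.3216235637664795), (0.13456493616104126, 0.13970567286014557), 7.865410327911377)
scene plate 173 [0.62  0.03  0.055] ((0.619266152381897, 0.02917962148785591), (0.04714861139655113, 0.030879614874720573), 0.04851461946964264)
scene rollers top 179 [ 0.591 -0.12   0.064] [ 0.616 -0.016  0.072]
side table z 0.0
side sorter rect ((0.6865044236183167, -0.024570494890213013), (0.38698580861091614, 0.3887777030467987), 0.0008062024717219174)
side bin rect 513 ((0.48165756464004517, -0.3197218179702759), (0.13168865442276, 0.1359211504459381), 7.353363513946533)
side plate 186 [0.618 0.031 0.056] ((0.6192794442176819, 0.028449125587940216), (0.030214698985219002, 0.04664993658661842), 86.49276733398438)
side rollers top 191 [ 0.59  -0.119  0.064] [ 0.615 -0.017  0.074]
```

View pics/c.png

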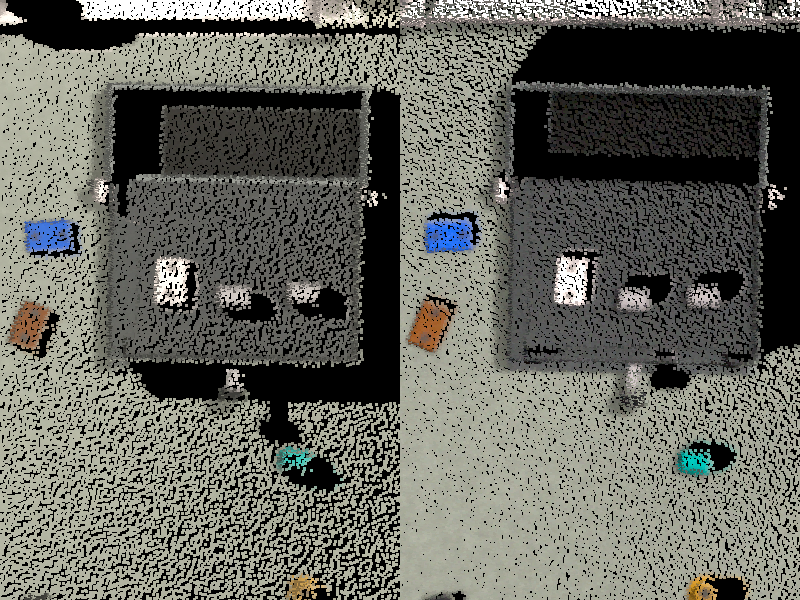

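The map shows the sorter turned slightly, about -1 to -2°. The plate is near (0.619, 0.029) with its long axis along world x, the rollers are at x≈0.60, and the grip is near (0.503, -0.03). Next I'll refine the sorter axes and the grip.

```bash
python3 - <<'E'
from h import *
for c in ["scene","side"]:
    D=np.load(f"pics/{c}_pc.npz"); q,col=D["q"],D["c"].astype(int)
    m=(q[:,2]>.02)&(q[:,2]<.08)&(q[:,0]>.475)&(q[:,0]<.523)&(abs(q[:,1]+.03)<.035); dk=m&(col.max(1)<90)
    print(c,"grip",m.sum(),dk.sum(),q[dk].min(0).round(4),q[dk].max(0).round(4),np.median(q[dk],0).round(4))
    print(" stem y",q[m&(col.max(1)>90)].mean(0).round(4))
    S=(q[:,2]>.05)&(q[:,2]<.072)
    # right wall/rim outer edge & left, binned over x ; far wall binned over y
    def edge(lo,hi,axis,sign,other):
        b=[];
        for t in np.arange(lo,hi,.01):
            k=S&(abs(q[:,axis]-t)<.005)&(other(q))
            if k.sum()>3: b.append((t,np.percentile(sign*q[k,1-axis],96)*sign))
        b=np.array(b); f=np.polyfit(b[:,0],b[:,1],1)
        r=b[:,1]-np.polyval(f,b[:,0]); g=abs(r)<.004; f=np.polyfit(b[g,0],b[g,1],1); return np.degrees(np.arctan(f[0])).round(2),np.polyval(f,(lo+hi)/2).round(4),g.sum()
    print(" right edge(y) x.56-.68",edge(.56,.68,0,-1,lambda q:(q[:,1]<-.13)&(q[:,1]>-.2)))
    print(" left edge(y)",edge(.56,.68,0,1,lambda q:(q[:,1]>.05)&(q[:,1]<.12)))
    print(" far wall x",edge(-.15,.07,1,1,lambda q:(q[:,0]>.75)&(q[:,0]<.84)))
    print(" grip rim x",edge(-.15,.07,1,-1,lambda q:(q[:,0]>.52)&(q[:,0]<.58)))
    m=(q[:,2]>.065)&(abs(q[:,0]-.605)<.03)
    for lo,hi in ((-.13,-.075),(-.06,-.005)):
        k=m&(q[:,1]>lo)&(q[:,1]<hi); print(" roller",np.median(q[k],0).round(3))
p=cams.camera_params("side")
E
```

```text
scene grip 99 77 [ 0.4933 -0.0486  0.0393] [ 0.5132 -0.0188  0.0575] [ 0.5053 -0.0271  0.0525]
 stem y [ 0.5167 -0.033   0.0463]
 right edge(y) x.56-.68 (np.float64(-1.15), np.float64(-0.1613), np.int64(12))
 left edge(y) (np.float64(-1.0), np.float64(0.0912), np.int64(12))
 far wall x (np.float64(1.09), np.float64(0.8148), np.int64(22))
 grip rim x (np.float64(1.1), np.float64(0.5371), np.int64(21))
 roller [ 0.607 -0.101  0.069]
 roller [ 0.604 -0.032  0.069]
side grip 117 96 [ 0.493  -0.0474  0.0408] [ 0.5209 -0.0199  0.0587] [ 0.5012 -0.0285  0.0535]
 stem y [ 0.5176 -0.033   0.0493]
 right edge(y) x.56-.68 (np.float64(-1.01), np.float64(-0.1609), np.int64(12))
 left edge(y) (np.float64(-1.17), np.float64(0.0905), np.int64(12))
 far wall x (np.float64(1.34), np.float64(0.8136), np.int64(22))
 grip rim x (np.float64(1.25), np.float64(0.5376), np.int64(21))
 roller [ 0.603 -0.102  0.07 ]
 roller [ 0.6   -0.034  0.07 ]
```

Call:
jog_arm(
  rows=[
    [0, 0, 0, 0, 0, 0, 6.6],
    [0, 0, 0, 0, 0, 0, 6.6],
    [0, 0, 0, 0, 0, 0, 6.6],
    [0, 0, 0, 0, 0, 0, 6.7],
    [0, -0.037, -0.014, 0.006, 0, 0, 0],
    [0, -0.037, -0.014, 0.006, 0, 0, 0],
    [0, -0.037, -0.014, 0.006, 0, 0, 0],
    [0, -0.037, -0.014, 0.006, 0, 0, 0],
    [0, -0.037, -0.014, 0.006, 0, 0, 0],
    [0, -0.037, -0.014, 0.006, 0, 0, 0],
    [0, -0.037, -0.014, 0.006, 0, 0, 0],
    [0, -0.037, -0.014, 0.006, 0, 0, 0],
  ],
)

```text
time_s: 2.05
tool_pos: [0.3969, -0.2913, 0.3568]
tool_rot: [-180.0, -0.0, -91.1]
force: [0.6, 0.2, -0.6]
grip_width: 0.0873
```

Call:
jog_arm(
  rows=[
    [0, -0.037, -0.014, 0.006, 0, 0, 0],
    [0, -0.037, -0.014, 0.006, 0, 0, 0],
    [0, -0.037, -0.014, 0.006, 0, 0, 0],
    [0, -0.037, -0.014, 0.006, 0, 0, 0],
    [0, -0.037, -0.014, 0.006, 0, 0, 0],
    [0, -0.037, -0.014, 0.006, 0, 0, 0],
    [0, -0.037, -0.014, 0.006, 0, 0, 0],
    [0, 0, 0, 0, 0, 0, 0],
    [0, 0, 0, 0, 0, 0, 0],
  ],
)

```text
time_s: 2.8
tool_pos: [0.4998, -0.0333, 0.3146]
tool_rot: [180.0, 0.0, -90.7]
force: [1.0, -0.3, 0.4]
grip_width: 0.0868
```

```bash
python3 - <<'E'
from h import *
o=status.get_obs(); print(o["time_s"],o["tool_pos"],o["tool_rot"],o["qpos"],o["force"])
p=cams.camera_params("wrist"); im,d=cams.read_camera("wrist"); np.savez("pics/w1.npz",im=im,d=d)
for n in ["grip","roller_a","clamp_plate"]:
    for l in landmark_of("wrist",n)[:3]:
        r,q=l["position"]; dd=d[int(np.clip(r,0,383)),int(np.clip(q,0,511))]; z=dict(grip=.047,roller_a=.058,clamp_plate=.045)[n]
        print(n,round(l["conf"],2),[round(r),round(q)],pts(p,[[q,r]],[dd])[0].round(3),onplane(p,[[q,r]],z)[0].round(3))
cv2.imwrite("pics/d.png",im[:,:,::-1])
E
```

```text
2.8 [ 0.49977508 -0.03333566  0.31458919] [ 1.79982845e+02  3.94027271e-02 -9.07376444e+01] [ 28.53419401   5.69497326 -29.03047783 109.62361404   2.99128438
  65.43901104 -92.35887256] [ 0.99846219 -0.25480132  0.4206434 ]
grip 0.57 [195, 256] [ 0.505 -0.033  0.056] [ 0.503 -0.033  0.047]
roller_a 0.67 [244, 315] [ 0.53  -0.051  0.216] [ 0.459 -0.086  0.058]
roller_a 0.66 [79, 254] [ 0.599 -0.033  0.071] [ 0.6   -0.033  0.058]
roller_a 0.58 [76, 345] [ 0.6   -0.101  0.071] [ 0.602 -0.104  0.058]
clamp_plate 0.91 [118, 55] [0.575 0.165 0.01 ] [0.574 0.14  0.045]
clamp_plate 0.68 [22, 59] [0.66  0.146 0.01 ] [0.649 0.124 0.045]
clamp_plate 0.57 [58, 174] [0.618 0.03  0.054] [0.62  0.032 0.045]
```

View pics/d.png

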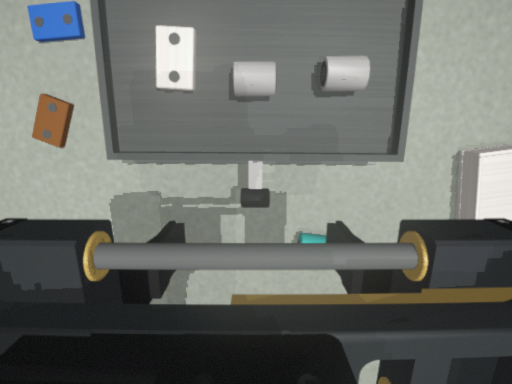

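The wrist view confirms the grip at pixel (255,197), which is (0.503, -0.033). The white plate with two holes is on the board at (175,58), and the steel rollers are at (254,79) and (345,74). Now I'll descend and pinch.

Call:
jog_arm(
  rows=[
    [0, 0, -0.003, 0.03, 0, 0, 0],
    [0, 0, 0, 0.03, 0, 0, 0],
    [0, 0, 0, 0.022, 0, 0, 0],
    [0, 0, 0, 0.014, 0, 0, 0],
    [0, 0, 0, 0.007, 0, 0, 0],
    [0, 0, 0, 0, 0, 0, 0],
    [1, 0, 0, 0, 0, 0, 0],
    [1, 0, 0, 0, 0, 0, 0],
    [1, 0, 0, 0, 0, 0, 0],
    [1, 0, 0, 0, 0, 0, 0],
    [1, 0, 0, 0, 0, 0, 0],
    [1, 0, 0, 0, 0, 0, 0],
  ],
  grip_force=20,
)

```text
time_s: 4.0
tool_pos: [0.5026, -0.0361, 0.2122]
tool_rot: [-180.0, -0.0, -91.1]
force: [-0.6, -1.2, -0.0]
grip_width: 0.0546
```

Call:
jog_arm(
  rows=[
    [1, 0, 0, 0, 0, 0, 0],
    [1, 0, 0, 0, 0, 0, 0],
    [1, 0, 0, 0, 0, 0, 0],
    [1, 0, 0, 0, 0, 0, 0],
  ],
)

```text
time_s: 4.33
tool_pos: [0.5024, -0.0346, 0.2117]
tool_rot: [180.0, 0.2, -91.1]
force: [0.1, 9.7, -0.5]
grip_width: 0.0283
```

Call:
jog_arm(
  rows=[
    [1, -0.0015, 0, 0, 0, 0, 0],
    [1, -0.001, 0, 0, 0, 0, 0],
    [1, 0, 0, 0, 0, 0, 0],
    [1, 0, -0.0001, -0.0036, 0, 0, 0],
    [1, 0, -0.0001, -0.0036, 0, 0, 0],
    [1, 0, -0.0002, -0.0036, 0, 0, 0],
    [1, 0, -0.0002, -0.0036, 0, 0, 0],
    [1, 0, -0.0002, -0.0036, 0, 0, 0],
    [1, 0, -0.0003, -0.0035, 0, 0, 0],
  ],
)

```text
time_s: 5.08
tool_pos: [0.5035, -0.033, 0.2334]
tool_rot: [180.0, 0.1, -91.0]
force: [2.7, 4.2, -4.1]
grip_width: 0.0253
```

Call:
jog_arm(
  rows=[
    [1, 0, -0.0004, -0.0036, 0, 0, 0],
    [1, 0, -0.0004, -0.0036, 0, 0, 0],
    [1, 0, -0.0005, -0.0036, 0, 0, 0],
    [1, 0, -0.0006, -0.0035, 0, 0, 0],
    [1, 0, -0.0006, -0.0035, 0, 0, 0],
    [1, 0, -0.0007, -0.0035, 0, 0, 0],
    [1, 0, -0.0008, -0.0035, 0, 0, 0],
    [1, 0, -0.0008, -0.0035, 0, 0, 0],
    [1, 0, -0.0009, -0.0035, 0, 0, 0],
    [1, 0, -0.0009, -0.0035, 0, 0, 0],
    [1, 0, -0.001, -0.0034, 0, 0, 0],
    [1, 0, -0.001, -0.0034, 0, 0, 0],
  ],
)

```text
time_s: 6.08
tool_pos: [0.5121, -0.0332, 0.2756]
tool_rot: [180.0, 0.1, -91.0]
force: [2.0, 4.8, -4.4]
grip_width: 0.0257
```

Call:
jog_arm(
  rows=[
    [1, 0, 0, 0, 0, 0, 0],
    [1, 0, 0, 0, 0, 0, 0],
    [1, 0, 0, 0, 0, 0, 0],
    [1, 0, 0, 0, 0, 0, 0],
    [1, 0, 0, 0, 0, 0, 0],
    [1, 0, 0, 0, 0, 0, 0],
    [1, 0, 0, 0, 0, 0, 0],
    [1, 0, 0, 0, 0, 0, 0],
    [1, 0, 0, 0, 0, 0, 0],
    [1, 0, 0, 0, 0, 0, 0],
    [1, 0, 0, 0, 0, 0, 0],
    [1, 0, 0, 0, 0, 0, 0],
  ],
)

```text
time_s: 7.08
tool_pos: [0.512, -0.0332, 0.2753]
tool_rot: [180.0, 0.1, -91.0]
force: [1.8, 5.6, -2.9]
grip_width: 0.0259
```

```bash
python3 - <<'E'
from h import *
print(status.get_obs()["time_s"])
ims=[]
for c in ["scene","side"]:
    p=cams.camera_params(c); im,d=cams.read_camera(c); ims.append(im[110:320,110:400])
    for n in ["roller_a","clamp_plate"]:
        for l in landmark_of(c,n)[:4]:
            r,q=l["position"]; dd=d[int(r),int(q)]
            print(c,n,round(l["conf"],2),[round(r),round(q)],pts(p,[[q,r]],[dd])[0].round(3))
cv2.imwrite("pics/e.png",cv2.resize(np.clip(np.hstack(ims)*1.5,0,255).astype(np.uint8),(798,289))[:,:,::-1])
E
```

```text
7.0833
scene roller_a 0.59 [206, 159] [ 0.791 -0.097  0.031]
scene roller_a 0.49 [227, 171] [1.04  0.713 0.809]
scene roller_a 0.49 [166, 284] [ 0.449 -0.084  0.02 ]
scene clamp_plate 0.73 [198, 248] [0.626 0.03  0.081]
scene clamp_plate 0.53 [254, 301] [0.581 0.178 0.01 ]
scene clamp_plate 0.52 [260, 262] [0.66  0.144 0.005]
side roller_a 0.68 [224, 335] [ 0.437 -0.084  0.025]
side roller_a 0.46 [163, 225] [ 0.787 -0.093  0.028]
side roller_a 0.44 [172, 209] [ 0.796 -0.037  0.028]
side clamp_plate 0.7 [203, 244] [0.616 0.034 0.085]
side clamp_plate 0.6 [270, 219] [0.58  0.172 0.01 ]
side clamp_plate 0.56 [246, 200] [0.657 0.15  0.01 ]
```

View pics/e.png

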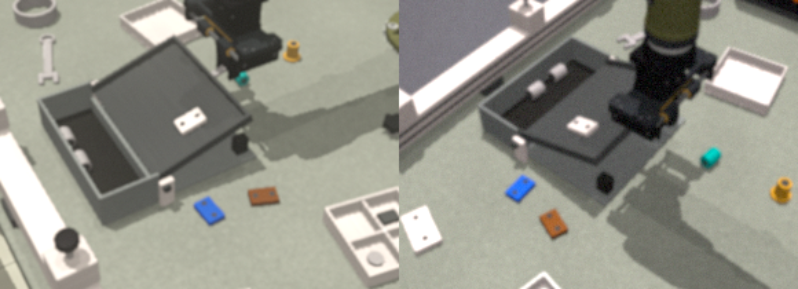

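Both rollers lie in the tray, at left-crop (67,135) and (82,160), and the plate is still on the board. Next I'll lower the board, release the grip and rise.

Call:
jog_arm(
  rows=[
    [1, 0, 0.0014, 0.0053, 0, 0, 0],
    [1, 0, 0.0014, 0.0053, 0, 0, 0],
    [1, 0, 0.0012, 0.0053, 0, 0, 0],
    [1, 0, 0.0012, 0.0053, 0, 0, 0],
    [1, 0, 0.001, 0.0053, 0, 0, 0],
    [1, 0, 0.001, 0.0053, 0, 0, 0],
    [1, 0, 0.0008, 0.0053, 0, 0, 0],
    [1, 0, 0.0006, 0.0053, 0, 0, 0],
    [1, 0, 0.0005, 0.0053, 0, 0, 0],
    [1, 0, 0.0003, 0.0053, 0, 0, 0],
    [1, 0, 0.0002, 0.0053, 0, 0, 0],
    [1, 0, 0.0001, 0.0053, 0, 0, 0],
  ],
)

```text
time_s: 8.38
tool_pos: [0.5022, -0.033, 0.2118]
tool_rot: [180.0, 0.0, -91.0]
force: [-6.0, 6.4, 24.8]
grip_width: 0.0258
```

Call:
jog_arm(
  rows=[
    [1, 0, 0, 0, 0, 0, 0],
    [1, 0, 0, 0, 0, 0, 0],
    [0, 0, 0, 0, 0, 0, 0],
    [0, 0, 0, 0, 0, 0, 0],
    [0, 0, 0, 0, 0, 0, 0],
    [0, 0, 0, 0, 0, 0, 0],
    [0, 0, 0, 0, 0, 0, 0],
    [0, 0, 0, 0, 0, 0, 0],
    [0, 0, 0, -0.02, 0, 0, 0],
    [0, 0, 0, -0.03, 0, 0, 0],
    [0, 0, 0, -0.03, 0, 0, 0],
    [0, 0, 0, -0.02, 0, 0, 0],
  ],
)

```text
time_s: 9.38
tool_pos: [0.503, -0.0336, 0.3144]
tool_rot: [-179.8, -0.0, -91.1]
force: [0.7, -0.4, -0.4]
grip_width: 0.083
```

Call:
jog_arm(
  rows=[
    [0, -0.01, -0.02, 0, 0, 0, 0],
    [0, -0.02, -0.03, 0, 0, 0, 0],
    [0, -0.02, -0.03, 0, 0, 0, 0],
    [0, -0.01, -0.02, 0, 0, 0, 0],
    [0, 0, 0, 0, 0, 0, 0],
    [0, 0, 0, 0, 0, 0, 0],
  ],
)

```text
time_s: 9.88
tool_pos: [0.6039, 0.0252, 0.3111]
tool_rot: [179.9, 0.0, -91.0]
force: [0.0, 0.6, -0.9]
grip_width: 0.0874
```

```bash
python3 - <<'E'
from h import *
o=status.get_obs(); print(o["time_s"],o["tool_pos"],o["tool_rot"],o["grip_width"])
ims=[]
for c in ["scene","side","wrist"]:
    p=cams.camera_params(c); im,d=cams.read_camera(c); ims.append(im)
    v,u=np.nonzero(d>0); q=pts(p,np.c_[u,v],d[v,u]); col=im[v,u].astype(int)
    m=(col.min(1)>115)&(q[:,2]>.045)&(q[:,2]<.07)&(abs(q[:,0]-.62)<.04)&(abs(q[:,1]-.035)<.04)
    if m.sum()>20: print(c,"plate",m.sum(),np.median(q[m],0).round(3),cv2.minAreaRect(q[m,:2].astype(np.float32)))
    m=(abs(q[:,0]-.65)<.04)&(abs(q[:,1]+.07)<.04); print(" board z",np.median(q[m,2]).round(4) if m.any() else None)
    m=(q[:,0]>.54)&(q[:,0]<.57)&(abs(q[:,1]+.07)<.05); print(" board z near grip",np.percentile(q[m,2],[10,50]).round(4) if m.any() else None)
    for l in landmark_of(c,"clamp_plate")[:4]:
        r,w=l["position"]; print(" lm",round(l["conf"],2),[round(r),round(w)],onplane(p,[[w,r]],.045)[0].round(3))
cv2.imwrite("pics/f.png",cv2.resize(np.hstack([ims[2],ims[0]]),(800,300))[:,:,::-1])
E
```

```text
9.8833 [0.60394453 0.02515895 0.3111362 ] [ 1.79931072e+02  3.19785401e-02 -9.09822037e+01] 0.08736863414511949
scene plate 152 [0.625 0.03  0.055] ((0.6207680106163025, 0.02855890989303589), (0.03277013450860977, 0.04457303509116173), 80.98104095458984)
 board z 0.0458
 board z near grip [0.0429 0.0451]
 lm 0.84 [260, 258] [0.685 0.169 0.045]
 lm 0.71 [255, 304] [0.597 0.206 0.045]
 lm 0.6 [207, 249] [0.621 0.025 0.045]
 lm 0.28 [179, 275] [ 0.515 -0.027  0.045]
side plate 147 [0.622 0.03  0.055] ((0.6215358376502991, 0.026214120909571648), (0.03661675751209259, 0.040333643555641174), 78.17475891113281)
 board z 0.0458
 board z near grip [0.0066 0.0464]
 lm 0.77 [214, 246] [0.615 0.032 0.045]
 lm 0.61 [248, 195] [0.642 0.177 0.045]
 lm 0.49 [275, 220] [0.554 0.195 0.045]
wrist plate 4889 [0.629 0.033 0.046] ((0.620002806186676, 0.034955352544784546), (0.08000046759843826, 0.07989989221096039), 0.18910059332847595)
 board z 0.0461
 board z near grip [0.0447 0.0455]
 lm 0.92 [135, 127] [0.662 0.133 0.045]
 lm 0.9 [180, 248] [0.62  0.03  0.045]
 lm 0.6 [216, 118] [0.589 0.151 0.045]
```

View pics/f.png

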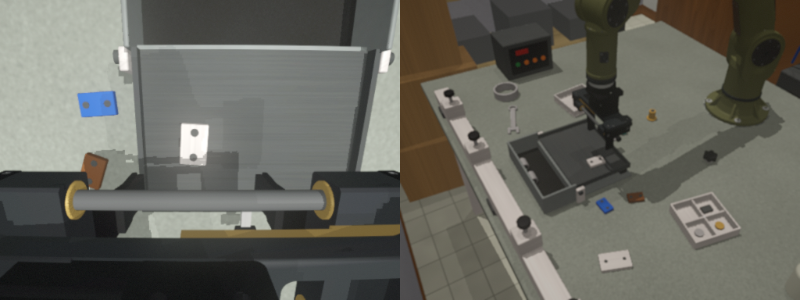

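```bash
python3 - <<'E'
from h import *
p=cams.camera_params("wrist"); im,d=cams.read_camera("wrist")
L=[l for l in outline_of("wrist","clamp_plate")]
g=(im.min(2)>150).astype(np.uint8)
cnt,_=cv2.findContours(g[130:240,215:285],cv2.RETR_EXTERNAL,cv2.CHAIN_APPROX_NONE)
c=max(cnt,key=cv2.contourArea)[:,0]+[215,130]
q=onplane(p,c,.055)[:,:2]; print("bright",cv2.minAreaRect(q.astype(np.float32)))
for l in L:
    b=l["box"]
    if 215<(b[0]+b[2])/2<285:
        cc,_=cv2.findContours(l["pixels"].astype(np.uint8),cv2.RETR_EXTERNAL,cv2.CHAIN_APPROX_NONE)
        c=max(cc,key=cv2.contourArea)[:,0]; print("net",l["conf"],b,cv2.minAreaRect(onplane(p,c,.055)[:,:2].astype(np.float32)))
cv2.imwrite("pics/g.png",cv2.resize(im[130:240,200:300],None,fx=4,fy=4)[:,:,::-1])
E
```

```text
bright ((0.6181920766830444, 0.02948121353983879), (0.030777065083384514, 0.046588752418756485), 85.52716064453125)
net 0.89 [231.9, 155.1, 269.9, 212.0] ((0.6182621121406555, 0.029663043096661568), (0.0293391402810812, 0.046386972069740295), 86.62718963623047)
```

View pics/g.png

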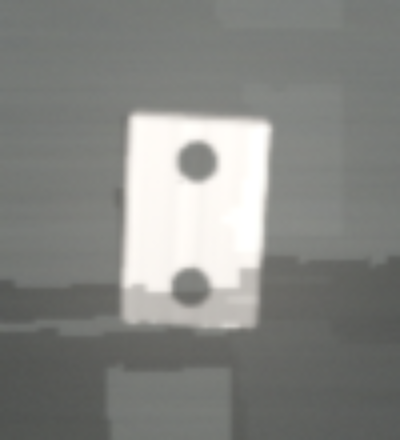

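The crop confirms the pale plate with two holes on the board. It measures 46.5 × 30 mm, yaw about -4°, centre (0.618, 0.030). I'll descend with the fingers part closed to clear the side rim.

Call:
jog_arm(
  rows=[
    [0.4, -0.0047, -0.0143, 0, 0, 0, 3],
    [0.4, 0, 0, 0, 0, 0, 0],
    [0.4, 0, 0, 0, 0, 0, 0],
    [0.4, 0, 0, 0, 0, 0, 0],
    [0.4, 0, 0, 0.025, 0, 0, 0],
    [0.4, 0, 0, 0.025, 0, 0, 0],
    [0.4, 0, 0, 0.015, 0, 0, 0],
    [0.4, 0, 0, 0.008, 0, 0, 0],
    [0.4, 0, 0, 0.004, 0, 0, 0],
    [0.4, 0, 0, 0, 0, 0, 0],
    [0.4, 0, 0, 0, 0, 0, 0],
  ],
)

```text
time_s: 11.2
tool_pos: [0.6183, 0.029, 0.2357]
tool_rot: [-179.9, 0.0, -94.1]
force: [0.4, 0.8, 0.3]
grip_width: 0.0523
```

Call:
jog_arm(
  rows=[
    [0.4, 0, 0, 0.003, 0, 0, 0],
    [0.4, 0, 0, 0.003, 0, 0, 0],
    [0.4, 0, 0, 0, 0, 0, 0],
    [1, 0, 0, 0, 0, 0, 0],
    [1, 0, 0, 0, 0, 0, 0],
    [1, 0, 0, 0, 0, 0, 0],
    [1, 0, 0, 0, 0, 0, 0],
    [1, 0, 0, 0, 0, 0, 0],
    [1, 0, 0, 0, 0, 0, 0],
    [1, 0, 0, 0, 0, 0, 0],
  ],
  grip_force=25,
)

```text
time_s: 12.03
tool_pos: [0.618, 0.0289, 0.2289]
tool_rot: [-180.0, -0.0, -94.1]
force: [-0.0, -0.4, -0.2]
grip_width: 0.0295
```

Call:
jog_arm(
  rows=[
    [1, 0, 0, 0, 0, 0, 0],
    [1, 0, 0, -0.005, 0, 0, 0],
    [1, 0, 0, -0.015, 0, 0, 0],
    [1, 0, 0, -0.03, 0, 0, 0],
    [1, 0, 0, -0.03, 0, 0, 0],
    [1, 0, 0, -0.02, 0, 0, 0],
    [1, 0, 0, 0, 0, 0, 0],
  ],
)

```text
time_s: 12.62
tool_pos: [0.6195, 0.0295, 0.3345]
tool_rot: [-179.5, 0.0, -94.1]
force: [1.1, 0.1, 0.1]
grip_width: 0.0296
```

Call:
jog_arm(
  rows=[
    [1, 0, 0, 0, 0, 0, -5.8],
    [1, 0, 0, 0, 0, 0, -5.8],
    [1, 0.02, 0.011, 0, 0, 0, 0],
    [1, 0.035, 0.0193, 0, 0, 0, 0],
    [1, 0.035, 0.0193, 0, 0, 0, 0],
    [1, 0.035, 0.0193, 0, 0, 0, 0],
    [1, 0.035, 0.0193, 0, 0, 0, 0],
    [1, 0.035, 0.0193, 0, 0, 0, 0],
    [1, 0.035, 0.0193, 0, 0, 0, 0],
    [1, 0.035, 0.0193, 0, 0, 0, 0],
    [1, 0.035, 0.0193, 0, 0, 0, 0],
    [1, 0.029, 0.016, 0, 0, 0, 0],
  ],
)

```text
time_s: 13.62
tool_pos: [0.4792, -0.3239, 0.3282]
tool_rot: [179.9, -0.0, -82.6]
force: [0.2, 0.1, -0.9]
grip_width: 0.0295
```

Call:
jog_arm(
  rows=[
    [1, 0, 0, 0, 0, 0, 0],
    [1, 0, 0, 0, 0, 0, 0],
    [1, 0, 0, 0, 0, 0, 0],
  ],
)

```text
time_s: 13.87
tool_pos: [0.4813, -0.3204, 0.3282]
tool_rot: [180.0, 0.1, -82.5]
force: [0.1, 0.7, -1.1]
grip_width: 0.0296
```

```bash
python3 - <<'E'
from h import *
o=status.get_obs(); print(o["time_s"],o["tool_pos"],o["tool_rot"],o["grip_width"])
p=cams.camera_params("wrist"); im,d=cams.read_camera("wrist")
for l in landmark_of("wrist","bin")[:2]: r,w=l["position"]; print(l["conf"],r,w,onplane(p,[[w,r]],.004)[0].round(3))
cv2.imwrite("pics/i.png",im[:,:,::-1])
E
```

```text
13.8667 [ 0.48129477 -0.3203556   0.3281977 ] [ 1.79986252e+02  8.19729914e-02 -8.24610484e+01] 0.029603707785307756
0.71 186.0 257.6 [ 0.481 -0.322  0.004]
```

View pics/i.png

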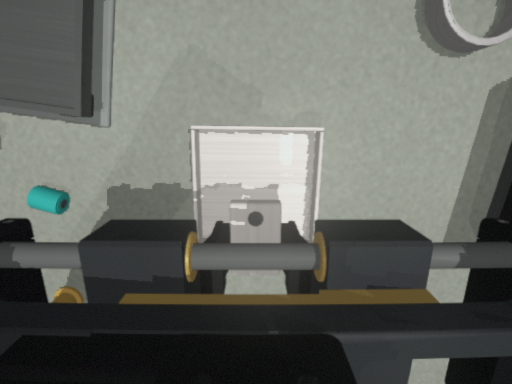

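The plate, at (256,220), is held over the centre of the undivided box. Now I'll descend and release with a part opening.

Call:
jog_arm(
  rows=[
    [1, 0, 0, 0.02, 0, 0, 0],
    [1, 0, 0, 0.035, 0, 0, 0],
    [1, 0, 0, 0.035, 0, 0, 0],
    [1, 0, 0, 0.025, 0, 0, 0],
    [1, 0, 0, 0.012, 0, 0, 0],
    [1, 0, 0, 0.006, 0, 0, 0],
    [1, 0, 0, 0.003, 0, 0, 0],
    [1, 0, 0, 0, 0, 0, 0],
    [1, 0, 0, 0, 0, 0, 0],
  ],
)

```text
time_s: 14.72
tool_pos: [0.4822, -0.3212, 0.1944]
tool_rot: [-179.9, -0.1, -82.4]
force: [0.3, 0.0, -0.1]
grip_width: 0.0296
```

Call:
jog_arm(
  rows=[
    [0.45, 0, 0, 0, 0, 0, 0],
    [0.45, 0, 0, 0, 0, 0, 0],
    [0.45, 0, 0, 0, 0, 0, 0],
    [0.45, 0, 0, 0, 0, 0, 0],
    [0.45, 0, 0, -0.02, 0, 0, 0],
    [0.45, 0, 0, -0.035, 0, 0, 0],
    [0.45, 0, 0, -0.035, 0, 0, 0],
    [0.45, 0, 0, -0.035, 0, 0, 0],
    [0.45, 0, 0, -0.02, 0, 0, 0],
    [0.45, 0, 0, 0, 0, 0, 0],
    [0.45, 0, 0, 0, 0, 0, 0],
  ],
)

```text
time_s: 15.63
tool_pos: [0.4815, -0.3212, 0.3394]
tool_rot: [-179.9, -0.1, -82.5]
force: [-0.1, 0.8, -0.6]
grip_width: 0.048
```

```bash
python3 - <<'E'
from h import *
o=status.get_obs(); print(o["time_s"],o["tool_pos"],o["grip_width"],o["force"])
ims=[]
for c in ["scene","side","wrist"]:
    p=cams.camera_params(c); im,d=cams.read_camera(c); ims.append(im)
    v,u=np.nonzero(d>0); q=pts(p,np.c_[u,v],d[v,u])
    m=(abs(q[:,0]-.65)<.04)&(abs(q[:,1]+.07)<.04); print(c," board z",np.median(q[m,2]).round(4) if m.any() else None)
    for n in ("clamp_plate","roller_a"):
        for l in landmark_of(c,n)[:5]:
            r,w=l["position"]; print(n,round(l["conf"],2),[round(r),round(w)],pts(p,[[w,r]],[d[int(r),int(w)]])[0].round(3))
cv2.imwrite("pics/j.png",cv2.resize(np.clip(1.4*np.hstack([ims[2],ims[0]]),0,255).astype(np.uint8),(800,300))[:,:,::-1])
E
```

```text
15.6333 [ 0.48153474 -0.32115818  0.33939689] 0.04796184898530527 [-0.12455475  0.83518034 -0.61424974]
scene  board z 0.0449
clamp_plate 0.83 [261, 259] [0.667 0.144 0.006]
clamp_plate 0.76 [254, 302] [0.577 0.177 0.008]
clamp_plate 0.56 [130, 226] [ 0.495 -0.309  0.015]
clamp_plate 0.35 [224, 180] [ 0.763 -0.043  0.006]
roller_a 0.59 [208, 157] [ 0.795 -0.097  0.029]
roller_a 0.44 [226, 170] [ 0.795 -0.026  0.03 ]
roller_a 0.43 [167, 282] [ 0.451 -0.087  0.017]
side  board z 0.0457
clamp_plate 0.83 [248, 195] [0.665 0.159 0.01 ]
clamp_plate 0.82 [270, 222] [0.576 0.168 0.009]
clamp_plate 0.67 [170, 359] [ 0.484 -0.309  0.012]
roller_a 0.5 [173, 210] [ 0.792 -0.036  0.028]
roller_a 0.47 [224, 335] [ 0.438 -0.082  0.028]
roller_a 0.45 [161, 226] [ 0.788 -0.099  0.028]
wrist  board z 0.0452
clamp_plate 0.92 [179, 255] [ 0.488 -0.319  0.014]
roller_a 0.88 [197, 54] [ 0.441 -0.103  0.025]
```

View pics/j.png

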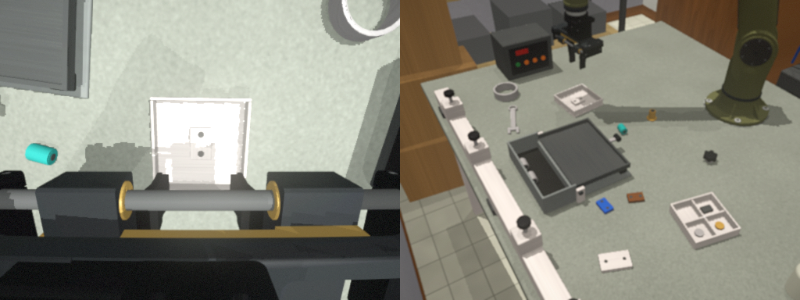

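The plate lies flat in the box at wrist-view (200,145). The board is level, both rollers are in the tray and the arm is clear, so I'll hand in.

```bash
python3 -c "
from h import *
print(env.sign_off())"
```

```text
the job is handed in; nothing more can be done
None
```

The job is done and handed in at about 16 s of the 53 s allowed; the hand-in reports no verdict.

I lifted the board by its grip to about 0.3 rad. Both rollers rolled into the catch tray while the clamp plate stayed on the board. I then lowered the board, picked the plate off and released it in the undivided box.

- **Rollers:** the last check put them at x ≈ 0.79 m, with measured surfaces about 29 mm above the table and inside the tray walls. The fingers never came near them.
- **Plate:** it lies flat near the middle of the box, at about (0.485, -0.315) with its top about 14 mm up.
- **Board and arm:** the board face measured 45–46 mm high, so it is level. The gripper was open and well clear.

No check failed. The only disagreements were in the networks: low-confidence false hits (for example a "clamp plate" in the tray at 0.35) and the known look-alikes. I ruled these out from the pictures.

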